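# Fetch the lid behind the glaze flasks

## Task

The clay pot on the round black bat needs its lid, the one whose plug nests snugly in its mouth; the lids lie in the wooden rack behind two glaze flasks. First stand both flasks in the green side tray, then seat the fitting lid fully home on that pot while the flasks wait there, and only then put each flask back on the very spot in the rack where it stood; keep the flasks upright, do not shift the pots and leave the other lid in its place.

Things in the scene. Friction and masses are not known exactly. Their poses are not given: they have to be found in the camera images.
- flask_blue: blue stoneware flask, 152 mm tall, loose, 0.3-0.55 kg; origin: centre of its underside, z up. Base 56 mm across, widening to an 80 mm shoulder from 70 to 95 mm up, neck 28 mm across at 118 mm; wooden stopper (fixed to it; grip here) 32 mm across from 126 to 152 mm up. Starts in the left or right front place (towards the robot) of the rack and must return to that same place
- flask_yellow: yellow stoneware flask, otherwise the same shape, size and origin as the blue one; starts in the other front place of the rack
- lid_large: large buff clay lid with a BLACK knob, loose, 70 g, lying upright in the rack; origin: centre of the plug's bottom, z up. Tapered plug 32 mm across at the bottom, 44 mm at 12 mm up; flange 58 mm across, 12 to 20 mm up; knob 16 mm across, 20 to 46 mm up (grip here, fingertips above the flange). Fits pot_large: seated, its origin is 63 mm above the pot's origin
- lid_small: small buff clay lid with a RED knob, loose, 50 g, lying upright in the rack; origin, heights and knob as lid_large; plug 24 mm across at the bottom, 32 mm at 12 mm up, flange 44 mm across. Fits pot_small: seated, its origin is 63 mm above the pot's origin. It would drop into the large pot
- pot_large: open buff clay pot, 75 mm tall, 80 mm across the belly, rim 62 mm outside and 48 mm inside, loose, 0.4 kg; origin at the centre of its underside, z up. Stands on either the round black bat or the square cork tile
- pot_small: open buff clay pot, 75 mm tall, 68 mm across the belly, rim 48 mm outside and 36 mm inside, loose, 0.35 kg; origin at the centre of its underside, z up. Stands on whichever of bat and tile the large pot does not
- bat: round black throwing bat, a fixed disc 170 mm across and 15 mm thick; origin at the centre of its underside. The pot standing at its centre is the one that needs its lid. Lies to the left or the right of the rack
- tile: square cork tile 100 x 100 x 15 mm, fixed, nearest the robot; origin at the centre of its underside. The pot on it is left as it is
- side_tray: green shallow open tray, fixed, 222 mm (its x) by 132 mm (its y) outside, walls 6 mm thick and 24 mm high, floor 6 mm thick; origin at the centre of its underside. Empty at the start; both flasks fit in it side by side, 52 mm either side of its centre along its x. Lies across the rack from the bat (left or right)
- rack: wooden shallow open tray, fixed, 172 mm (its x, pointing away from the robot) by 212 mm (its y) outside, walls 6 mm thick and 24 mm high, floor 6 mm thick; origin at the centre of its underside. The flasks stand about 30 mm in front of its centre (its -x), the lids about 46 mm behind it (+x), each about 50 mm to either side
Mind the look-alikes: they are no part of the job. What is shaped like the lid_small but turquoise is not meant. There is more than one size of the flask_yellow; the job needs the larger.

How it is judged:
By the outcome, as a careful person would: the job done as asked, in the order asked, and still so for the second after the job is handed in, with the robot touching nothing.
It also fails if it takes over 144 s, if anything falls off the work surface, if the arm or the gripper's body presses on something with over 40 N, if the wrist force passes 120 N, or if a joint passes its speed limit or range.

## Robot

A 6-joint arm with a two-finger parallel gripper is mounted at the origin on the work surface. World frame = base frame: x ahead of the robot, y to its left, z up, the work surface at z = 0. Lengths are in mm, angles in rad, forces in N, time in s.
With the tool pointing down it reaches from about 350 to 975 mm from the base axis. Payload 7.1 kg.
Tool frame: the origin (TCP) lies midway between the tips of the shut fingers; the grasp point (between the pads) lies 19 mm behind it; z points along the fingers, y is the line along which they close (so a half turn about z gives the same grasp; the last joint's range is limited). The gripper opens to 88 mm and grips with 3 to 60 N. Pads are 20 mm wide; open, the fingers measure 115 mm over their backs; the gripper's body (75 mm by 178 mm) begins 61 mm behind the grasp point.
Start: joints at [-1.28, 0.423, 1.63, -0, 1.089, -0.019], TCP at [190.56, -595.224, 222.675] pointing down, gripper open.
Joint ranges: [-3, 3], [-0.9, 2.11], [0.09, 2.58], [-1.31, 4.45], [0.11, 2.69], [-2.54, 2.54]. Speed limits (rad/s): [2.39, 2.39, 3.01, 3.14, 3.14, 3.14].

## Interface

Orientations are given as a rotation vector (axis times angle).
In Python, from workcell import status, eyes, ticket gives the robot as it stands.
- The arm moves only by the shell command python3 -m jog FILE [OPENING], which reads ROWS from the file FILE. ROWS is a JSON object whose key "ticks" holds a list of rows, 1 to 5 of them, each of 6 numbers: dx, dy, dz in shares of 750 mm (1.0 is 750 mm), then a rotation vector rx, ry, rz in shares of pi rad (1.0 is pi rad); each row shifts and turns the commanded pose from where the row before left it, along the tool's axes as they then stand; what a row does not reach is not made up. A row lasts 1/12 s, in which the tool goes at most 41.7 mm and 0.125 rad, less where a joint would pass 70% of its speed; a pose out of reach is approached as far as the arm can. OPENING is the finger opening in mm, set as the command begins (- or left out keeps the last). The fingers move at their own pace and stop on an object; the grip force is fixed at half the most. Time passes only in rows, so rows that do not move let the fingers close. It prints the time, the measured TCP pose, the force, the opening and the grip force at its end. No shift or turn number may pass 1 either way. Input that does not fit is refused with a message, and nothing moves.
- status.get_obs(): the state, without advancing time (a new reading comes with each control period).
- eyes.get_image(name): name is "scene" or "side" or "wrist"; returns a dict with "img" (400x640x3 uint8, red, green, blue), "range_z" (400x640 float32, mm along the optical axis (not along the pixel's ray), 0 where there is no reading), "fx", "fy", "cx", "cy" (pixels), "R" (3x3) and "t" (3): a world point X has camera coordinates R X + t. Camera axes: x right, y down, z forward; pixel columns grow to the right and rows downward; lengths in mm; the calibration is good to about 2 mm. A picture is of the moment at which its call begins.
- ticket.close_job(): hands the job in; it is judged then, once.
The state is a dict: "t": time; "qpos": joint angles; "qvel": joint speeds; "joint_torque": joint torques, N m; "ee_pos": TCP position; "orientation": TCP orientation; "ft_force": force on the tool from outside, world axes, zero at the start; "moment": the same for the moment, N m; "width": finger opening in mm; "grasp_force": force on a finger pad.
Only numpy, scipy, OpenCV 4.12 (cv2) and the standard library are available. Lean on these libraries where they do the work, as an engineer would, in place of code of your own. Each camera call takes 0.05 s, during which the arm holds its last target. There are 200 camera calls.

## Working session

There is one attempt and no reset: what is moved stays moved. The work goes in short steps, Python scripts to look and compute and a shell command to move; the robot and the scene stay as the last step left them, time stands still between calls to the robot, and variables do not carry over. Pictures are saved under pics/ and viewed, at most 14 in all, crops included, and the job is handed in when it is done.

```bash
ls; mkdir -p pics; python3 - <<'E'
from workcell import status, eyes
import cv2,numpy as np
print(status.get_obs())
for n in ("scene","side"):
    d=eyes.get_image(n); cv2.imwrite(f"pics/{n}0.png",d["img"][:,:,::-1]); np.savez(f"{n}0.npz",**d)
    print(n,d["fx"],d["cx"],d["cy"],d["R"],d["t"], -d["R"].T@d["t"])
E
```

```text
pics
{'t': 0.0, 'qpos': array([-1.27997297e+00,  4.23809712e-01,  1.63068742e+00,  1.21542598e-05,
        1.08856949e+00, -1.90329778e-02]), 'qvel': array([-0.00026582,  0.00060615,  0.00101378, -0.00104537,  0.00030813,
       -0.00070809]), 'joint_torque': array([ 3.22864144e-04, -5.44624293e+01, -2.73672616e+01,  6.42866967e-02,
        2.26327922e-02, -1.23481300e-04]), 'ee_pos': array([ 190.42766834, -594.7103901 ,  221.92213373]), 'orientation': array([-3.10252162e+00, -4.84542092e-01,  2.96781611e-04]), 'ft_force': array([ 0.40533886,  0.68898355, -0.23026377]), 'moment': array([0.01516635, 0.01097062, 0.02721062]), 'grasp_force': 0.0, 'width': 88.26675895908214}
scene 496.0044837802561 315.9501894912265 197.39649383520805 [[ 0.76067194  0.64910455  0.00644061]
 [ 0.38161241 -0.43913327 -0.81334737]
 [-0.5251192   0.62114833 -0.58174271]] [-437.6420717  -174.79246749 1388.53376872] [1128.75075484 -655.16716263  668.42107906]
side 440.15439846960885 325.87828413143154 198.11131639046587 [[ 0.96657402 -0.25635596  0.0040343 ]
 [-0.15467885 -0.59561148 -0.78823944]
 [ 0.20447276  0.76126775 -0.61535543]] [-546.00297669  142.57528674  868.1324615 ] [ 372.29623706 -715.93288608  648.79623007]
```

View pics/scene0.png

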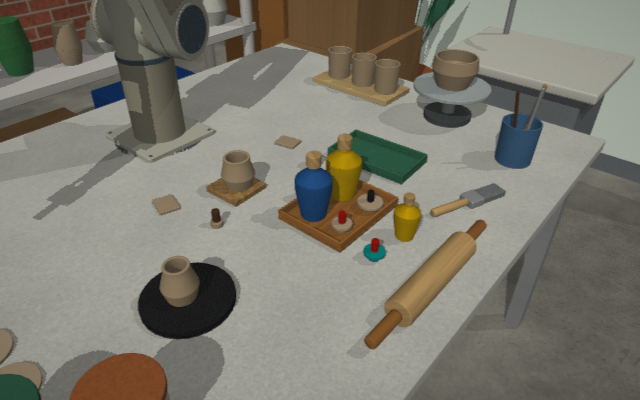

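View pics/side0.png

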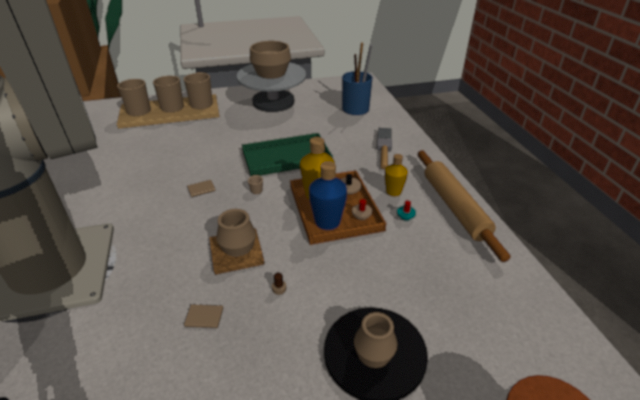

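The scene view shows the blue flask at (313,190), the large yellow flask at (344,170) and a small yellow decoy at (406,218). The red-knob lid is at (342,222), the black-knob lid at (370,200) and the turquoise decoy at (375,250). The bat pot is at (178,280), the tile pot at (237,170) and the green tray at (378,157). In the side view the same things are at: blue (327,195), yellow (317,165), red knob (362,207), black knob (349,182), bat pot (377,340), tile pot (236,232).

Next I measure all of them.

```bash
cat > h.py <<'E'
import numpy as np, cv2
from workcell import status, eyes
def cloud(d):
    v,u=np.mgrid[:400,:640]; z=d["range_z"].astype(float)
    c=np.stack([(u-d["cx"])/d["fx"]*z,(v-d["cy"])/d["fy"]*z,z],-1)
    P=(c-d["t"])@d["R"]; P[z<=0]=np.nan; return P
def ray(d,u,v,h):
    r=d["R"].T@np.array([(u-d["cx"])/d["fx"],(v-d["cy"])/d["fy"],1]); c=-d["R"].T@d["t"]
    return c+r*(h-c[2])/r[2]
def circ(p):
    A=np.c_[2*p[:,:2],np.ones(len(p))]; s=np.linalg.lstsq(A,(p[:,:2]**2).sum(1),rcond=None)[0]
    return s[0],s[1],np.sqrt(s[2]+s[0]**2+s[1]**2)
E
cat > m.py <<'E'
from h import *
for n in ("scene","side"):
    d=dict(np.load(n+"0.npz")); P=cloud(d); hsv=cv2.cvtColor(d["img"],cv2.COLOR_RGB2HSV); H,S,V=[hsv[...,i].astype(int) for i in range(3)]
    X,Y,Z=P[...,0],P[...,1],P[...,2]
    print(n)
    def comps(m,lab,mn=8):
        k,l,st,ce=cv2.connectedComponentsWithStats(m.astype(np.uint8))
        for i in range(1,k):
            if st[i,4]>=mn:
                q=P[l==i]; q=q[~np.isnan(q[:,0])]
                if len(q) and (np.abs(np.median(q[:,:2],0)-[500,0])<[450,500]).all(): print(lab,ce[i].round(1),st[i,4],'med',np.median(q,0).round(0),'min',q.min(0).round(0),'max',q.max(0).round(0))
    on=(Z>-5)
    comps((H>105)&(H<125)&(S>150)&on&(Z<200),'blue',50)
    comps((H>18)&(H<32)&(S>180)&on,'yellow',50)
    comps(((H<6)|(H>174))&(S>190)&(V>80)&on,'red')
    comps((H>80)&(H<98)&(S>150)&on,'turq')
    comps((H>60)&(H<85)&(S>100)&on,'green',100)
    comps((V<40)&on,'black',10)
    comps((np.abs(Z-90)<5)&(S<140)&(V>60),'z90',15)
E
python3 m.py
```

```text
scene
blue [313.1 192.1] 1328 med [587. -23.  92.] min [540. -44.  10.] max [609.  28. 131.]
yellow [344.1 173.6] 1388 med [589.  78.  89.] min [461.  57.   4.] max [610. 277. 133.]
yellow [405.8 221. ] 789 med [764.  55.  60.] min [684.  43.   2.] max [782. 148.  86.]
red [341.8 216.7] 80 med [650.  -6.  46.] min [641. -12.  28.] max [654.   5.  54.]
red [374.7 244.6] 82 med [748. -28.  41.] min [740. -33.  24.] max [753. -19.  48.]
turq [374. 253.] 214 med [752. -32.  20.] min [726. -48.   1.] max [766.  15.  30.]
green [386.4 156.6] 2199 med [560. 312.   8.] min [421. 224.   2.] max [646. 363.  28.]
black [370.4 195.3] 66 med [650.  94.  45.] min [642.  88.  29.] max [656. 104.  54.]
black [189.3 304.9] 4315 med [ 586. -353.   15.] min [ 476. -419.    0.] max [ 645. -250.   20.]
z90 [154.5 114. ] 188 med [ 54. -38.  90.] min [-25. -70.  85.] max [73. 54. 95.]
z90 [518.6 135.5] 147 med [813. 480.  90.] min [756. 470.  85.] max [847. 527.  95.]
z90 [235.3 157.8] 205 med [369. -40.  89.] min [335. -68.  85.] max [399.  -5.  93.]
z90 [407.9 202.8] 26 med [757.  64.  92.] min [746.  61
[... 1005 characters left out ...]
166.4] 107 med [525. 225.  11.] min [504. 220.   1.] max [552. 253.  24.]
black [348.3 179.1] 45 med [645.  91.  43.] min [638.  86.  29.] max [653.  99.  52.]
black [312.9 209.2] 82 med [532. -15.  60.] min [527. -25.  12.] max [542.  -2. 100.]
black [277.4 281.9] 36 med [ 427. -169.   28.] min [ 423. -171.   18.] max [ 435. -166.   38.]
black [374.6 359.5] 5685 med [ 544. -361.   13.] min [ 474. -421.    3.] max [ 640. -253.   67.]
z90 [232.5 219.3] 258 med [365. -42.  88.] min [335. -72.  85.] max [396.  -7.  91.]
z90 [ 62.8 242.7] 70 med [ 61. -32.  90.] min [ 52. -44.  85.] max [ 68. -15.  95.]
z90 [377.1 326.4] 318 med [ 553. -346.   88.] min [ 530. -367.   85.] max [ 576. -320.   91.]
```

```bash
python3 - <<'E'
import cv2
im=cv2.imread("pics/scene0.png")
a=cv2.resize(im[120:340,130:450],None,fx=2.5,fy=2.5,interpolation=cv2.INTER_CUBIC); cv2.imwrite("pics/crop0.png",a)
E
```

```text
(no output)
```

View pics/crop0.png

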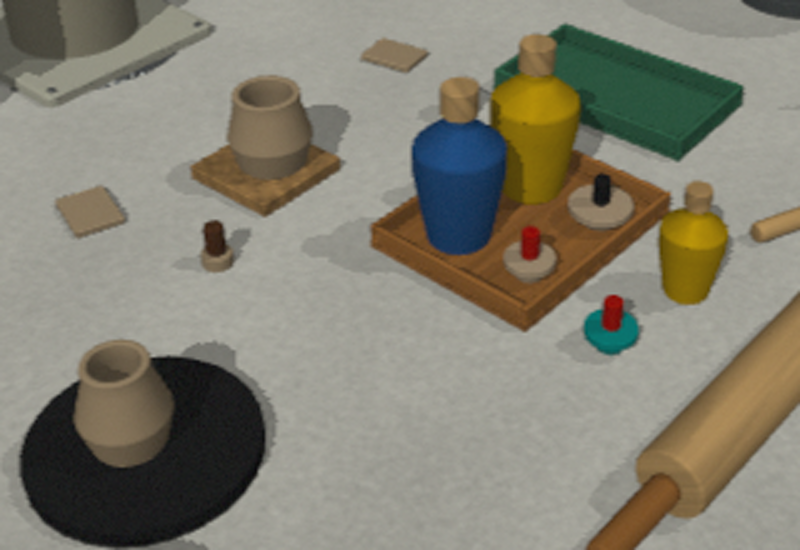

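The crop confirms the choice. The rack holds the blue flask, the large yellow flask, the red-knob lid (crop 530,255) and the black-knob lid (600,200). The decoys, turquoise at (612,330) and small yellow at (690,245), lie outside it. The bat pot's rim spans about 47 mm, so it is pot_small and needs the red-knob buff lid. Now the precise measurements.

```bash
cat > m2.py <<'E'
from h import *
def cc(m):
    k,l,st,ce=cv2.connectedComponentsWithStats(m.astype(np.uint8)); return l==1+np.argmax(st[1:,4])
for n in ("scene","side"):
    d=dict(np.load(n+"0.npz")); P=cloud(d); hsv=cv2.cvtColor(d["img"],cv2.COLOR_RGB2HSV); H,S,V=[hsv[...,i].astype(int) for i in range(3)]
    X,Y,Z=[np.nan_to_num(P[...,i],nan=-999) for i in range(3)]
    near=lambda x,y,r:np.hypot(X-x,Y-y)<r
    print(n)
    # flat tops by plane casting
    for lab,x,y,h,hh in (("stopB",565,-20,158,3),("stopY",560,82,158,3),("red",647,-8,52,4),("blk",648,92,52,4)):
        m=near(x,y,35)&(Z>h-hh)
        if m.sum()<5: print(lab,'none');continue
        v,u=np.nonzero(m); Q=np.array([ray(d,a,b,h) for a,b in zip(u,v)]); c,r=cv2.minEnclosingCircle(Q[:,:2].astype(np.float32))
        print(lab,m.sum(),'z',np.median(Z[m]).round(1),'cast mean',Q.mean(0).round(1),'encl',np.round(c,1),round(r,1))
    for lab,x,y in (("potbat",555,-344),("pottile",366,-40)):
        m=near(x,y,45)&(Z>84)
        v,u=np.nonzero(m); hull=cv2.convexHull(np.c_[u,v].astype(np.int32))[:,0]
        Q=np.array([ray(d,a,b,90) for a,b in hull]); print(lab,'z',np.percentile(Z[m],90).round(1),np.round(circ(Q),1))
    m=cc((V<45)&near(560,-336,130)&(Z<30)); v,u=np.nonzero(m); hull=cv2.convexHull(np.c_[u,v].astype(np.int32))[:,0]
    print('bat',np.round(circ(np.array([ray(d,a,b,15) for a,b in hull])),1))
    g=(H>60)&(H<90)&(S>80)&near(530,290,180)
    b=(H>3)&(H<20)&(S>130)&near(590,35,150)
    for lab,m in (("tray",g),("rack",b)):
        m=m&(Z>20)&(Z<29); q=P[m]; 
        print(lab,len(q),cv2.minAreaRect(q[:,:2].astype(np.float32)))
E
python3 m2.py
```

```text
scene
stopB 118 z 158.3 cast mean [568.7  -3.4 158. ] encl [569.4  -3.6] 18.2
stopY 97 z 158.3 cast mean [570.6  96.4 158. ] encl [571.4  96.6] 17.7
red 39 z 51.9 cast mean [647.2  -4.4  52. ] encl [646.7  -5. ] 10.4
blk 30 z 51.5 cast mean [647.7  95.5  52. ] encl [647.9  95.4] 9.1
potbat z 91.2 [ 557.3 -342.9   25.3]
pottile z 91.1 [370.7 -39.5  33.4]
bat [ 564.8 -336.2   86.4]
tray 399 ((532.6256103515625, 291.97247314453125), (221.77622985839844, 136.9326629638672), 2.3481624126434326)
rack 605 ((600.8333129882812, 47.278987884521484), (170.5416259765625, 214.99578857421875), 0.06351474672555923)
side
stopB 97 z 156.2 cast mean [565.9  -7.9 158. ] encl [564.4  -8.3] 16.5
stopY 81 z 156.2 cast mean [567.5  91.9 158. ] encl [566.4  91.8] 17.1
red 28 z 50.0 cast mean [643.5  -8.3  52. ] encl [642.7  -7.9] 8.2
blk 19 z 50.2 cast mean [644.4  93.1  52. ] encl [644.5  92.8] 7.2
potbat z 89.3 [ 551.7 -346.5   24.3]
pottile z 89.4 [366.  -42.9  31.7]
bat [ 556.4 -339.8   84.4]
tray 173 ((527.8283081054688, 286.949462890625), (217.00738525390625, 132.39683532714844), 3.0989251136779785)
rack 450 ((597.0377807617188, 44.823734283447266), (170.32940673828125, 213.1741485595703), 0.2475726306438446)
```

Careful with the scale: shifts go in shares of 750 mm and turns go in shares of pi rad. That gives: -34 mm / 750 = -0.0453, -30 mm / 750 = -0.04, 0.125 rad / 3.1416 = 0.0398.

```bash
echo '{"ticks":[[0,0,-0.04,0,0,0.0398],[0,0,-0.04,0,0,0.0398],[0,0,-0.0267,0,0,0.0191],[0.0267,-0.0453,0,0,0,0],[0.0267,-0.0453,0,0,0,0]]}' > next.json && python3 -m jog next.json 88; echo '{"ticks":[[0.0267,-0.0453,0,0,0,0],[0.0267,-0.0453,0,0,0,0],[0.0267,-0.0453,0,0,0,0],[0.0267,-0.0453,0,0,0,0],[0.0267,-0.0453,0,0,0,0]]}' > next.json && python3 -m jog next.json
```

```text
t: 0.52
ee_pos: [230.5, -528.0, 303.7]
orientation: [3.139, -0.005, 0.002]
ft_force: [0.9, 0.5, 0.8]
width: 87.7
grasp_force: 0.0
t: 0.93
ee_pos: [331.0, -355.4, 302.5]
orientation: [-3.141, 0.001, 0.0]
ft_force: [0.2, -0.2, 0.8]
width: 88.0
grasp_force: 0.0
```

Scaled: -36 mm / 750 = -0.048, 19 mm / 750 = 0.0253.

```bash
echo '{"ticks":[[0.0253,-0.048,0,0,0,0],[0.0253,-0.048,0,0,0,0],[0.0253,-0.048,0,0,0,0],[0.0253,-0.048,0,0,0,0],[0.0253,-0.048,0,0,0,0]]}' > next.json && python3 -m jog next.json; echo '{"ticks":[[0.0253,-0.048,0,0,0,0],[0.0253,-0.048,0,0,0,0],[0.0253,-0.048,0,0,0,0],[0.0253,-0.048,0,0,0,0],[0.0253,-0.048,0,0,0,0]]}' > next.json && python3 -m jog next.json; echo '{"ticks":[[0.0133,-0.04,0,0,0,0],[0,0,0,0,0,0],[0,0,0,0,0,0]]}' > next.json && python3 -m jog next.json
python3 - <<'E'
from h import *
d=eyes.get_image("wrist"); cv2.imwrite("pics/w1.png",d["img"][:,:,::-1]); np.savez("w1.npz",**d)
print(d["R"],-d["R"].T@d["t"],status.get_obs()["ee_pos"])
E
```

```text
t: 1.35
ee_pos: [425.9, -175.3, 302.6]
orientation: [-3.142, 0.001, 0.0]
ft_force: [0.8, -0.2, -0.3]
width: 87.9
grasp_force: 0.0
t: 1.77
ee_pos: [521.0, 4.8, 302.5]
orientation: [3.142, 0.0, -0.001]
ft_force: [0.4, 0.7, -1.1]
width: 88.1
grasp_force: 0.0
t: 2.02
ee_pos: [530.6, 34.1, 302.1]
orientation: [3.141, 0.005, -0.002]
ft_force: [0.2, -0.1, 0.2]
width: 87.8
grasp_force: 0.0
[[ 0.00244729 -0.99999641  0.00109153]
 [-0.96959232 -0.00210576  0.24471678]
 [-0.2447136  -0.00165723 -0.96959399]] [596.77830194  34.05626293 465.69114438] [530.217353    32.94423681 302.10300218]
```

View pics/w1.png

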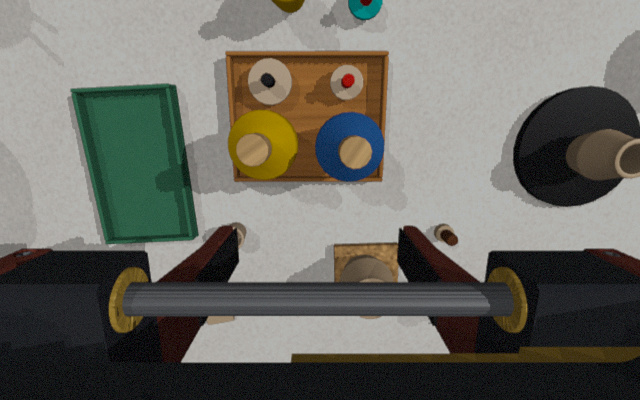

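The wrist view shows the yellow stopper at (254,150), the blue stopper at (355,152), the red knob at (348,81), the black knob at (267,80), the bat pot rim at (632,158) and the tray centred near (137,164). I cast these onto their planes.

```bash
python3 - <<'E'
from h import *
d=dict(np.load("w1.npz")); P=cloud(d); X,Y,Z=[np.nan_to_num(P[...,i],nan=-999) for i in range(3)]
v,u=np.mgrid[:400,:640]
for lab,a,b,h,hh,r in (("stopB",355,152,158,5,25),("stopY",254,150,158,5,25),("red",348,81,52,6,15),("blk",267,80,52,6,15)):
    m=(np.hypot(u-a,v-b)<r)&(Z>h-hh); vv,uu=np.nonzero(m)
    hull=cv2.convexHull(np.c_[uu,vv].astype(np.int32))[:,0]
    print(lab,m.sum(),np.median(Z[m]).round(1),np.mean([ray(d,p,q,h) for p,q in zip(uu,vv)],0).round(1),np.round(circ(np.array([ray(d,p,q,h) for p,q in hull])),1))
hsv=cv2.cvtColor(d["img"],cv2.COLOR_RGB2HSV); H,S=hsv[...,0],hsv[...,1]
for lab,m in (("tray",(H>60)&(H<90)&(S>80)&(u<230)),("rack",(H>3)&(H<20)&(S>130)&(u>215)&(u<400)&(v<190)&(v>40))):
    m&=(Z>18)&(Z<32); print(lab,cv2.minAreaRect(P[m][:,:2].astype(np.float32)))
E
```

```text
stopB 839 159.5 [567.3  -2.6 158. ] [567.2  -2.6  15.8]
stopY 852 159.5 [569.4  97.  158. ] [569.3  96.9  15.8]
red 138 53.3 [645.5  -3.7  52. ] [645.5  -3.7   7.7]
blk 144 53.3 [646.   96.7  52. ] [646.   96.8   8. ]
tray ((530.2499389648438, 290.5155944824219), (219.58363342285156, 132.7432098388672), 2.9994678497314453)
rack ((598.8228149414062, 47.40702819824219), (169.15875244140625, 210.17384338378906), 0.23838001489639282)
```

Scaled: 40 mm / 750 = 0.0533, -31 mm / 750 = -0.0413.

```bash
echo '{"ticks":[[0.0267,-0.0413,0,0,0,0],[0.0253,-0.0413,0,0,0,0],[0,0,0.0533,0,0,0],[0,0,0.0533,0,0,0],[0,0,0,0,0,0]]}' > next.json && python3 -m jog next.json; echo '{"ticks":[[0,0,0.0467,0,0,0],[0,0,0.0467,0,0,0],[0,0,0.0293,0,0,0],[0,0,0,0,0,0],[0,0,0,0,0,0]]}' > next.json && python3 -m jog next.json
```

```text
t: 2.48
ee_pos: [564.8, 92.8, 215.9]
orientation: [3.139, -0.002, -0.019]
ft_force: [-1.6, -0.0, -0.4]
width: 87.7
grasp_force: 0.0
t: 2.9
ee_pos: [569.6, 93.5, 131.5]
orientation: [3.141, -0.003, -0.002]
ft_force: [0.7, -0.2, 0.8]
width: 87.9
grasp_force: 0.0
```

Scaled: -2.5 mm / 750 = -0.0033, 1 mm / 750 = 0.0013.

```bash
echo '{"ticks":[[0,-0.0033,0.0013,0,0,0],[0,0,0,0,0,0]]}' > next.json && python3 -m jog next.json; for i in 1 2; do echo '{"ticks":[[0,0,0,0,0,0],[0,0,0,0,0,0],[0,0,0,0,0,0],[0,0,0,0,0,0],[0,0,0,0,0,0]]}' > next.json && python3 -m jog next.json 20; done
```

```text
t: 3.07
ee_pos: [571.3, 97.2, 132.2]
orientation: [-3.141, 0.001, -0.006]
ft_force: [0.7, -0.2, 0.4]
width: 87.4
grasp_force: 0.0
t: 3.48
ee_pos: [569.8, 97.2, 129.9]
orientation: [-3.142, 0.0, -0.0]
ft_force: [-0.2, -0.2, 0.1]
width: 57.9
grasp_force: 0.0
t: 3.9
ee_pos: [569.6, 97.3, 129.6]
orientation: [-3.141, 0.0, 0.0]
ft_force: [-0.7, -0.2, -1.4]
width: 31.2
grasp_force: 30.0
```

Scaled: -25 mm / 750 = -0.0333, -20 mm / 750 = -0.0267.

```bash
echo '{"ticks":[[0,0,-0.0107,0,0,0],[0,0,-0.0267,0,0,0],[0,0,-0.0333,0,0,0],[0,0,-0.0267,0,0,0],[0,0,-0.016,0,0,0]]}' > next.json && python3 -m jog next.json; echo '{"ticks":[[0.0013,-0.0133,0,0,0,0],[0.0027,-0.0267,0,0,0,0],[0.0027,-0.0333,0,0,0,0],[0.0027,-0.0333,0,0,0,0],[0.0027,-0.0333,0,0,0,0]]}' > next.json && python3 -m jog next.json;echo '{"ticks":[[0.0027,-0.0333,0,0,0,0],[0.0013,-0.0333,0,0,0,0],[0,-0.0293,0,0,0,0],[0,-0.016,0,0,0,0],[0,-0.008,0,0,0,0]]}' > next.json && python3 -m jog next.json;echo '{"ticks":[[0,0,0,0,0,0],[0,0,0,0,0,0],[0,0,0,0,0,0]]}' > next.json && python3 -m jog next.json
```

```text
t: 4.32
ee_pos: [570.4, 97.3, 217.1]
orientation: [-3.141, 0.0, -0.004]
ft_force: [1.6, -0.0, -3.1]
width: 31.5
grasp_force: 30.0
t: 4.73
ee_pos: [577.8, 203.5, 213.2]
orientation: [3.141, -0.001, -0.003]
ft_force: [0.6, 0.0, -3.0]
width: 31.4
grasp_force: 30.0
t: 5.15
ee_pos: [580.8, 294.0, 213.2]
orientation: [3.141, 0.003, -0.003]
ft_force: [0.5, -0.6, -2.9]
width: 31.3
grasp_force: 30.0
t: 5.4
ee_pos: [581.6, 291.1, 214.4]
orientation: [3.141, -0.002, -0.001]
ft_force: [0.1, -0.2, -2.5]
width: 31.2
grasp_force: 30.0
```

Scaled: 25 mm / 750 = 0.0333, 20 mm / 750 = 0.0267.

```bash
echo '{"ticks":[[0,0,0.0267,0,0,0],[0,0,0.0333,0,0,0],[0,0,0.0267,0,0,0],[0,0,0.016,0,0,0],[0,0,0.004,0,0,0]]}' > next.json && python3 -m jog next.json; echo '{"ticks":[[0,0,0.0027,0,0,0],[0,0,0.0013,0,0,0],[0,0,0.0013,0,0,0],[0,0,0,0,0,0],[0,0,0,0,0,0]]}' > next.json && python3 -m jog next.json
```

```text
t: 5.82
ee_pos: [580.6, 290.5, 132.3]
orientation: [3.14, -0.002, -0.006]
ft_force: [-0.5, -0.2, -2.9]
width: 31.2
grasp_force: 30.0
t: 6.23
ee_pos: [582.2, 292.4, 131.6]
orientation: [-3.141, 0.0, -0.002]
ft_force: [0.2, 0.4, -2.5]
width: 31.1
grasp_force: 30.0
```

Scaled: 1 mm / 750 = 0.0013.

```bash
echo '{"ticks":[[0,0,0.0013,0,0,0],[0,0,0.0013,0,0,0],[0,0,0,0,0,0],[0,0,0,0,0,0]]}' > next.json && python3 -m jog next.json
```

```text
t: 6.57
ee_pos: [582.3, 292.6, 129.6]
orientation: [-3.141, 0.0, -0.002]
ft_force: [-0.9, 0.2, 4.5]
width: 31.6
grasp_force: 30.0
```

Scaled: -40 mm / 750 = -0.0533, 35 mm / 750 = 0.0467.

```bash
echo '{"ticks":[[0,0,0,0,0,0],[0,0,0,0,0,0],[0,0,0,0,0,0],[0,0,0,0,0,0],[0,0,0,0,0,0]]}' > next.json && python3 -m jog next.json 88; echo '{"ticks":[[0,0,0,0,0,0],[0,0,0,0,0,0],[0,0,-0.0133,0,0,0],[0,0,-0.0533,0,0,0],[0,0,-0.0533,0,0,0]]}' > next.json && python3 -m jog next.json; echo '{"ticks":[[0,0.0267,0,0,0,0],[-0.0027,0.0467,0,0,0,0],[-0.0027,0.0533,0,0,0,0],[-0.0027,0.0533,0,0,0,0],[-0.0027,0.0533,0,0,0,0]]}' > next.json && python3 -m jog next.json; echo '{"ticks":[[-0.0027,0.0533,0,0,0,0],[-0.0027,0.0533,0,0,0,0],[-0.0027,0.04,0,0,0,0],[0,0.0133,0,0,0,0],[0,0,0,0,0,0]]}' > next.json && python3 -m jog next.json; echo '{"ticks":[[0,0,0.0267,0,0,0],[0,0,0.0467,0,0,0],[0,0,0.0267,0,0,0],[0,0,0,0,0,0],[0,0,0,0,0,0]]}' > next.json && python3 -m jog next.json
```

```text
t: 6.98
ee_pos: [581.6, 292.1, 128.5]
orientation: [3.141, -0.0, -0.001]
ft_force: [0.9, 0.1, -0.5]
width: 61.7
grasp_force: 0.0
t: 7.4
ee_pos: [580.4, 291.5, 218.2]
orientation: [3.139, -0.0, -0.007]
ft_force: [0.6, 0.3, 0.6]
width: 87.6
grasp_force: 0.0
t: 7.82
ee_pos: [573.4, 115.8, 219.7]
orientation: [-3.141, -0.001, -0.002]
ft_force: [0.5, 1.1, -0.5]
width: 88.0
grasp_force: 0.0
t: 8.23
ee_pos: [567.8, -4.9, 219.5]
orientation: [3.141, -0.006, 0.001]
ft_force: [1.1, 0.5, 0.2]
width: 87.7
grasp_force: 0.0
t: 8.65
ee_pos: [567.4, -1.4, 143.3]
orientation: [-3.141, -0.002, 0.003]
ft_force: [-0.5, -0.1, 0.8]
width: 87.8
grasp_force: 0.0
```

Scaled: 10 mm / 750 = 0.0133, 3.5 mm / 750 = 0.0047.

```bash
echo '{"ticks":[[0,0.0013,0.0133,0,0,0],[0,0,0.0047,0,0,0],[0,0,0,0,0,0],[0,0,0,0,0,0]]}' > next.json && python3 -m jog next.json; for i in 1 2; do echo '{"ticks":[[0,0,0,0,0,0],[0,0,0,0,0,0],[0,0,0,0,0,0],[0,0,0,0,0,0],[0,0,0,0,0,0]]}' > next.json && python3 -m jog next.json 20; done
```

```text
t: 8.98
ee_pos: [568.0, -3.7, 130.7]
orientation: [-3.142, 0.0, -0.001]
ft_force: [0.3, -0.3, 0.2]
width: 87.9
grasp_force: 0.0
t: 9.4
ee_pos: [567.8, -3.8, 130.3]
orientation: [-3.142, 0.0, -0.0]
ft_force: [-0.3, -0.8, -0.2]
width: 58.1
grasp_force: 0.0
t: 9.82
ee_pos: [567.6, -3.6, 130.1]
orientation: [-3.141, 0.001, 0.0]
ft_force: [-0.5, 1.8, -0.4]
width: 31.8
grasp_force: 30.0
```

Scaled: -25 mm / 750 = -0.0333, -20 mm / 750 = -0.0267.

```bash
echo '{"ticks":[[0,0,-0.0107,0,0,0],[0,0,-0.0267,0,0,0],[0,0,-0.0333,0,0,0],[0,0,-0.0267,0,0,0],[0,0,-0.016,0,0,0]]}' > next.json && python3 -m jog next.json; echo '{"ticks":[[-0.0133,-0.0067,0,0,0,0],[-0.0267,-0.02,0,0,0,0],[-0.0333,-0.0267,0,0,0,0],[-0.0267,-0.0333,0,0,0,0],[-0.0133,-0.0333,0,0,0,0]]}' > next.json && python3 -m jog next.json;echo '{"ticks":[[-0.0067,-0.0333,0,0,0,0],[0,-0.0333,0,0,0,0],[0,-0.0333,0,0,0,0],[0,-0.0333,0,0,0,0],[0,-0.0333,0,0,0,0]]}' > next.json && python3 -m jog next.json;echo '{"ticks":[[0,-0.0333,0,0,0,0],[0,-0.0333,0,0,0,0],[0,-0.024,0,0,0,0],[0,-0.0107,0,0,0,0],[0,0,0,0,0,0]]}' > next.json && python3 -m jog next.json;echo '{"ticks":[[0,0,0.0133,0,0,0],[0,0,0.0333,0,0,0],[0,0,0.0333,0,0,0],[0,0,0.02,0,0,0],[0,0,0.0067,0,0,0]]}' > next.json && python3 -m jog next.json;echo '{"ticks":[[0,0,0.0027,0,0,0],[0,0,0,0,0,0],[0,0,0,0,0,0]]}' > next.json && python3 -m jog next.json
```

```text
t: 10.23
ee_pos: [568.1, -3.9, 217.2]
orientation: [3.141, -0.0, 0.003]
ft_force: [1.4, -0.6, -4.8]
width: 31.3
grasp_force: 30.0
t: 10.65
ee_pos: [477.7, 86.4, 213.3]
orientation: [3.141, -0.002, -0.009]
ft_force: [0.4, -0.1, -5.9]
width: 31.4
grasp_force: 30.0
t: 11.07
ee_pos: [475.6, 212.0, 213.7]
orientation: [3.14, -0.0, -0.004]
ft_force: [-0.3, -0.3, -5.6]
width: 31.4
grasp_force: 30.0
t: 11.48
ee_pos: [476.4, 288.1, 213.9]
orientation: [3.141, 0.003, -0.003]
ft_force: [-0.1, 0.0, -5.3]
width: 31.3
grasp_force: 30.0
t: 11.9
ee_pos: [475.4, 284.4, 131.7]
orientation: [3.138, -0.002, -0.009]
ft_force: [-0.2, -0.3, -5.9]
width: 31.6
grasp_force: 30.0
t: 12.15
ee_pos: [478.4, 287.1, 134.0]
orientation: [-3.141, 0.001, -0.002]
ft_force: [0.7, 0.2, -5.5]
width: 31.6
grasp_force: 30.0
```

Scaled: 2 mm / 750 = 0.0027, 1 mm / 750 = 0.0013.

```bash
echo '{"ticks":[[0,0,0.0027,0,0,0],[0,0,0.0013,0,0,0],[0,0,0.0013,0,0,0],[0,0,0,0,0,0],[0,0,0,0,0,0]]}' > next.json && python3 -m jog next.json
```

```text
t: 12.57
ee_pos: [478.4, 287.6, 130.1]
orientation: [-3.141, 0.0, -0.002]
ft_force: [-0.6, -0.8, 3.6]
width: 31.3
grasp_force: 30.0
```

Scaled: -40 mm / 750 = -0.0533, 38 mm / 750 = 0.0507.

```bash
echo '{"ticks":[[0,0,0,0,0,0],[0,0,0,0,0,0],[0,0,0,0,0,0],[0,0,0,0,0,0],[0,0,0,0,0,0]]}' > next.json && python3 -m jog next.json 88; echo '{"ticks":[[0,0,0,0,0,0],[0,0,0,0,0,0],[0,0,-0.0133,0,0,0],[0,0,-0.0533,0,0,0],[0,0,-0.0533,0,0,0]]}' > next.json && python3 -m jog next.json; echo '{"ticks":[[0,0.0267,-0.0267,0,0,0],[0.0067,0.0467,-0.0267,0,0,0],[0.0133,0.0507,-0.0267,0,0,0],[0.0133,0.0507,-0.0133,0,0,0],[0.0133,0.0507,0,0,0,0]]}' > next.json && python3 -m jog next.json; echo '{"ticks":[[0.0133,0.0507,0,0,0,0],[0.0133,0.0507,0,0,0,0],[0.0133,0.0507,0,0,0,0],[0.0133,0.0507,0,0,0,0],[0.0093,0.0507,0,0,0,0]]}' > next.json && python3 -m jog next.json; echo '{"ticks":[[0,0.0507,0,0,0,0],[0,0.0507,0,0,0,0],[0,0.0307,0,0,0,0],[0,0,0,0,0,0],[0,0,0,0,0,0]]}' > next.json && python3 -m jog next.json
python3 - <<'E'
from h import *
d=eyes.get_image("wrist"); cv2.imwrite("pics/w2.png",d["img"][:,:,::-1]); np.savez("w2.npz",**d)
print(status.get_obs()["ee_pos"])
E
```

```text
t: 12.98
ee_pos: [477.7, 287.2, 129.1]
orientation: [3.142, -0.0, -0.0]
ft_force: [-0.4, 1.2, 1.1]
width: 61.2
grasp_force: 0.0
t: 13.4
ee_pos: [476.4, 286.4, 219.1]
orientation: [3.139, -0.0, -0.007]
ft_force: [1.0, 0.5, 0.5]
width: 87.6
grasp_force: 0.0
t: 13.82
ee_pos: [513.6, 119.2, 291.9]
orientation: [-3.14, -0.001, -0.009]
ft_force: [0.1, 0.7, 0.9]
width: 87.8
grasp_force: 0.0
t: 14.23
ee_pos: [559.6, -71.7, 289.1]
orientation: [3.141, -0.0, 0.002]
ft_force: [0.6, 0.0, 0.3]
width: 87.5
grasp_force: 0.0
t: 14.65
ee_pos: [558.8, -169.7, 288.5]
orientation: [-3.141, 0.004, -0.0]
ft_force: [0.5, -0.5, -0.8]
width: 88.0
grasp_force: 0.0
[ 558.88890656 -168.61424429  288.46373528]
```

View pics/w2.png

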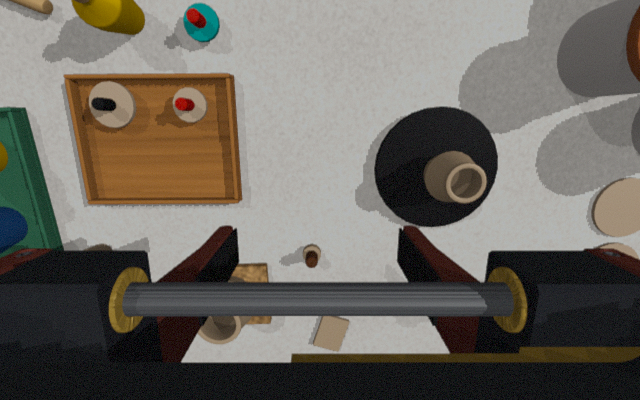

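The rack is now clear of flasks. The red-knob lid is at (187,104), the bat pot's rim at (466,183), and both flasks are in the tray at the left edge.

```bash
python3 - <<'E'
from h import *
d=dict(np.load("w2.npz")); P=cloud(d); X,Y,Z=[np.nan_to_num(P[...,i],nan=-999) for i in range(3)]
v,u=np.mgrid[:400,:640]
for lab,a,b,h,hh,r in (("knob",184,104,52,5,20),("rim",466,183,90,5,30),("blk",102,104,52,5,20)):
    m=(np.hypot(u-a,v-b)<r)&(Z>h-hh); vv,uu=np.nonzero(m)
    hull=cv2.convexHull(np.c_[uu,vv].astype(np.int32))[:,0]
    print(lab,m.sum(),np.median(Z[m]).round(1),np.round(circ(np.array([ray(d,p,q,h) for p,q in hull])),1))
E
```

```text
knob 152 53.0 [645.8  -5.1   8.1]
rim 702 91.1 [ 554.4 -342.1   24.3]
blk 173 52.8 [646.4  95.4   8.9]
```

Scaled: -38 mm / 750 = -0.0507, -35 mm / 750 = -0.0467.

```bash
echo '{"ticks":[[0.02,-0.04,0,0,0,0],[0.024,-0.0467,0,0,0,0],[0.0267,-0.0507,0,0,0,0],[0.024,-0.0467,0,0,0,0],[0.016,-0.0267,0,0,0,0]]}' > next.json && python3 -m jog next.json 50; echo '{"ticks":[[0.0047,-0.0087,0,0,0,0],[0,0,0.0467,0,0,0],[0,0,0.0533,0,0,0],[0,0,0.0533,0,0,0],[0,0,0.0467,0,0,0]]}' > next.json && python3 -m jog next.json; echo '{"ticks":[[0,0,0.0467,0,0,0],[0,0,0.0333,0,0,0],[0,0,0.0133,0,0,0],[0,0,0,0,0,0],[0,0,0,0,0,0]]}' > next.json && python3 -m jog next.json
```

```text
t: 15.12
ee_pos: [642.3, -6.5, 288.6]
orientation: [-3.14, -0.006, -0.001]
ft_force: [-1.3, 0.5, 0.3]
width: 58.4
grasp_force: 0.0
t: 15.53
ee_pos: [643.8, -4.4, 136.5]
orientation: [3.142, 0.002, -0.001]
ft_force: [-0.4, -0.3, -0.0]
width: 49.9
grasp_force: 0.0
t: 15.95
ee_pos: [645.3, -5.1, 68.9]
orientation: [3.142, 0.0, 0.001]
ft_force: [1.0, 0.2, 0.4]
width: 49.9
grasp_force: 0.0
```

Scaled: 20 mm / 750 = 0.0267, 13 mm / 750 = 0.0173.

```bash
echo '{"ticks":[[0,0,0.0267,0,0,0],[0,0,0.0173,0,0,0],[0,0,0.0053,0,0,0],[0,0,0,0,0,0],[0,0,0,0,0,0]]}' > next.json && python3 -m jog next.json; for i in 1 2; do echo '{"ticks":[[0,0,0,0,0,0],[0,0,0,0,0,0],[0,0,0,0,0,0],[0,0,0,0,0,0],[0,0,0,0,0,0]]}' > next.json && python3 -m jog next.json 8; done
```

```text
t: 16.37
ee_pos: [645.5, -5.4, 31.9]
orientation: [-3.142, 0.0, -0.001]
ft_force: [0.4, -0.1, 0.5]
width: 49.9
grasp_force: 0.0
t: 16.78
ee_pos: [645.2, -5.4, 31.4]
orientation: [-3.142, 0.0, -0.001]
ft_force: [1.2, -0.2, 0.2]
width: 20.2
grasp_force: 0.0
t: 17.2
ee_pos: [645.2, -5.3, 31.3]
orientation: [-3.142, 0.0, -0.0]
ft_force: [0.1, 0.1, 3.2]
width: 15.1
grasp_force: 30.0
```

Scaled: -35 mm / 750 = -0.0467, -30 mm / 750 = -0.04.

```bash
echo '{"ticks":[[0,0,-0.0187,0,0,0],[0,0,-0.04,0,0,0],[0,0,-0.0467,0,0,0],[0,0,-0.04,0,0,0],[0,0,-0.0267,0,0,0]]}' > next.json && python3 -m jog next.json; echo '{"ticks":[[-0.0067,0.02,0,0,0,0],[-0.0107,0.0373,0,0,0,0],[-0.0107,0.04,0,0,0,0],[-0.0107,0.04,0,0,0,0],[-0.0107,0.04,0,0,0,0]]}' > next.json && python3 -m jog next.json;echo '{"ticks":[[-0.0107,0.04,0,0,0,0],[-0.0107,0.04,0,0,0,0],[-0.0107,0.04,0,0,0,0],[-0.0107,0.04,0,0,0,0],[-0.0107,0.04,0,0,0,0]]}' > next.json && python3 -m jog next.json;echo '{"ticks":[[-0.0107,0.04,0,0,0,0],[-0.008,0.0267,0,0,0,0],[0,0.0067,0,0,0,0],[0,0,0,0,0,0],[0,0,0,0,0,0]]}' > next.json && python3 -m jog next.json
python3 - <<'E'
from h import *
d=eyes.get_image("wrist"); np.savez("w3.npz",**d); s=eyes.get_image("side")
a=d["img"][60:300,200:440]; b=s["img"][200:400,270:470]
cv2.imwrite("pics/w3.png",np.hstack([cv2.resize(a,(400,400)),cv2.resize(b,(400,400))])[:,:,::-1])
E
```

```text
t: 17.62
ee_pos: [646.2, -5.4, 164.1]
orientation: [3.141, -0.0, 0.006]
ft_force: [1.2, -0.2, 0.6]
width: 15.7
grasp_force: 30.0
t: 18.03
ee_pos: [606.3, -140.0, 159.4]
orientation: [-3.141, -0.0, 0.002]
ft_force: [0.6, -0.6, -1.1]
width: 15.1
grasp_force: 30.0
t: 18.45
ee_pos: [566.1, -290.1, 159.2]
orientation: [-3.141, 0.001, 0.003]
ft_force: [-0.4, -0.3, -0.3]
width: 15.2
grasp_force: 30.0
t: 18.87
ee_pos: [553.3, -343.0, 159.4]
orientation: [-3.141, 0.001, 0.002]
ft_force: [-0.1, 0.8, 0.6]
width: 15.2
grasp_force: 30.0
```

View pics/w3.png

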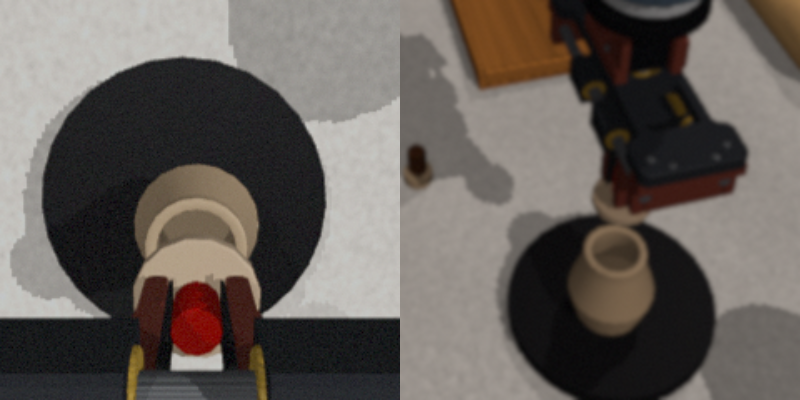

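In the wrist half, the rim (centre 197) lines up sideways with the held lid (197). The side half shows the lid hanging level above the pot mouth. I descend in small steps and watch the force.

Scaled: 15 mm / 750 = 0.02, 8 mm / 750 = 0.0107.

```bash
echo '{"ticks":[[0.0008,0,0.02,0,0,0],[0,0,0.02,0,0,0],[0,0,0.0107,0,0,0],[0,0,0,0,0,0],[0,0,0,0,0,0]]}' > next.json && python3 -m jog next.json; echo '{"ticks":[[0,0,0.004,0,0,0],[0,0,0.004,0,0,0],[0,0,0.0027,0,0,0],[0,0,0,0,0,0],[0,0,0,0,0,0]]}' > next.json && python3 -m jog next.json
```

```text
t: 19.38
ee_pos: [554.7, -342.4, 121.8]
orientation: [-3.141, -0.002, 0.001]
ft_force: [0.5, 0.6, 0.7]
width: 15.2
grasp_force: 30.0
t: 19.8
ee_pos: [554.6, -343.4, 114.2]
orientation: [3.142, -0.0, 0.0]
ft_force: [-0.2, 0.5, -0.3]
width: 15.1
grasp_force: 30.0
```

Scaled: 2 mm / 750 = 0.0027.

```bash
echo '{"ticks":[[0,0,0.0027,0,0,0],[0,0,0.0027,0,0,0],[0,0,0,0,0,0],[0,0,0,0,0,0]]}' > next.json && python3 -m jog next.json; echo '{"ticks":[[0,0,0.0027,0,0,0],[0,0,0.0027,0,0,0],[0,0,0,0,0,0],[0,0,0,0,0,0]]}' > next.json && python3 -m jog next.json;
```

```text
t: 20.13
ee_pos: [554.4, -343.3, 109.9]
orientation: [-3.141, 0.0, 0.001]
ft_force: [-1.3, 0.5, -0.3]
width: 15.1
grasp_force: 30.0
t: 20.47
ee_pos: [554.5, -343.2, 105.9]
orientation: [-3.141, 0.0, 0.0]
ft_force: [0.8, 0.2, -0.7]
width: 15.4
grasp_force: 30.0
```

```bash
echo '{"ticks":[[0,0,0.0013,0,0,0],[0,0,0.0013,0,0,0],[0,0,0,0,0,0],[0,0,0,0,0,0]]}' > next.json && python3 -m jog next.json; echo '{"ticks":[[0,0,0.0009,0,0,0],[0,0,0.0007,0,0,0],[0,0,0,0,0,0],[0,0,0,0,0,0]]}' > next.json && python3 -m jog next.json;
```

```text
t: 20.8
ee_pos: [554.5, -343.3, 104.0]
orientation: [-3.142, 0.0, 0.0]
ft_force: [0.0, 0.7, -1.0]
width: 15.5
grasp_force: 30.0
t: 21.13
ee_pos: [554.7, -343.4, 103.2]
orientation: [3.141, -0.0, 0.0]
ft_force: [-1.6, 0.3, 4.2]
width: 15.4
grasp_force: 30.0
```

Scaled: -40 mm / 750 = -0.0533, -38 mm / 750 = -0.0507.

```bash
echo '{"ticks":[[0,0,0,0,0,0],[0,0,0,0,0,0],[0,0,0,0,0,0],[0,0,0,0,0,0],[0,0,0,0,0,0]]}' > next.json && python3 -m jog next.json 50; echo '{"ticks":[[0,0,-0.0133,0,0,0],[0,0,-0.0467,0,0,0],[0,0,-0.0533,0,0,0],[0,0,-0.0533,0,0,0],[0,0,-0.04,0,0,0]]}' > next.json && python3 -m jog next.json 88; echo '{"ticks":[[0,-0.0267,-0.0267,0,0,0],[0,-0.0507,0,0,0,0],[0,-0.0507,0,0,0,0],[0,-0.04,0,0,0,0],[0,0,0,0,0,0]]}' > next.json && python3 -m jog next.json; echo '{"ticks":[[0,0,0,0,0,0],[0,0,0,0,0,0]]}' > next.json && python3 -m jog next.json
python3 - <<'E'
from h import *
d=eyes.get_image("wrist"); np.savez("w4.npz",**d); s=eyes.get_image("side")
a=d["img"][60:300,340:640]; b=s["img"][240:400,270:470]
cv2.imwrite("pics/w4.png",np.hstack([cv2.resize(a,(400,320)),cv2.resize(b,(400,320))])[:,:,::-1])
P=cloud(d); X,Y,Z=[np.nan_to_num(P[...,i],nan=-999) for i in range(3)]
for h in (124,98):
  m=(np.hypot(X-555,Y+343)<45)&(abs(Z-h)<5 if h<100 else Z>h-4)
  vv,uu=np.nonzero(m); hull=cv2.convexHull(np.c_[uu,vv].astype(np.int32))[:,0]
  print(m.sum(),np.median(Z[m]),np.round(circ(np.array([ray(d,p,q,h) for p,q in hull])),1))
# plane fit of flange
q=P[m]; A=np.c_[q[:,:2]-q[:,:2].mean(0),np.ones(len(q))]; print(np.linalg.lstsq(A,q[:,2],rcond=None)[0])
E
```

```text
t: 21.55
ee_pos: [554.5, -343.3, 102.7]
orientation: [-3.141, 0.0, 0.0]
ft_force: [-0.1, 0.2, -0.6]
width: 45.0
grasp_force: 0.0
t: 21.97
ee_pos: [555.2, -343.7, 262.1]
orientation: [3.14, -0.0, 0.004]
ft_force: [1.3, 1.1, 0.6]
width: 78.3
grasp_force: 0.0
t: 22.38
ee_pos: [554.2, -212.9, 279.0]
orientation: [-3.14, -0.005, -0.0]
ft_force: [-0.1, -0.6, -0.1]
width: 87.7
grasp_force: 0.0
t: 22.55
ee_pos: [554.9, -217.8, 278.5]
orientation: [3.141, 0.0, 0.001]
ft_force: [-0.1, -0.0, 0.1]
width: 87.8
grasp_force: 0.0
198 125.54140119040622 [ 555.7 -342.9    8.3]
948 99.57794325483226 [ 555.3 -342.9   22.4]
[-1.16585321e-02 -2.80550000e-02  9.94223379e+01]
```

View pics/w4.png

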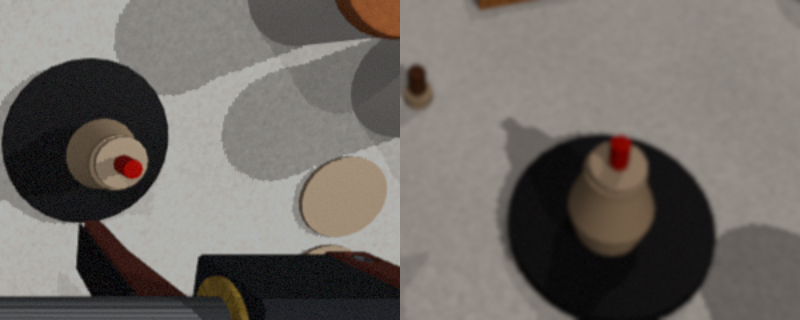

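The lid is flat on the rim: knob top at 124 mm after removing the +1.3 mm depth bias, flange level, centred on the pot. Now the blue flask goes back.

Scaled: -38 mm / 750 = -0.0507, -35 mm / 750 = -0.0467.

```bash
echo '{"ticks":[[0,-0.0267,0,0,0,0],[-0.0067,-0.0467,0,0,0,0],[-0.0107,-0.0507,0,0,0,0],[-0.0107,-0.0507,0,0,0,0],[-0.0107,-0.0507,0,0,0,0]]}' > next.json && python3 -m jog next.json; echo '{"ticks":[[-0.0107,-0.0507,0,0,0,0],[-0.0107,-0.0507,0,0,0,0],[-0.0107,-0.0507,0,0,0,0],[-0.0107,-0.0507,0,0,0,0],[-0.0107,-0.0507,0,0,0,0]]}' > next.json && python3 -m jog next.json; echo '{"ticks":[[-0.0107,-0.0507,0,0,0,0],[0,-0.0507,0,0,0,0],[0,-0.0507,0,0,0,0],[0,-0.0333,0,0,0,0],[0,-0.0093,0,0,0,0]]}' > next.json && python3 -m jog next.json; echo '{"ticks":[[0,0,0.0333,0,0,0],[0,0,0.0467,0,0,0],[0,0,0.04,0,0,0],[0,0,0,0,0,0],[0,0,0,0,0,0]]}' > next.json && python3 -m jog next.json
```

```text
t: 23.07
ee_pos: [525.4, -48.3, 277.7]
orientation: [3.142, -0.005, -0.0]
ft_force: [1.2, 1.2, -0.2]
width: 87.8
grasp_force: 0.0
t: 23.48
ee_pos: [485.8, 142.4, 278.0]
orientation: [3.142, -0.003, 0.001]
ft_force: [0.3, 0.1, -1.0]
width: 88.0
grasp_force: 0.0
t: 23.9
ee_pos: [478.5, 290.4, 277.8]
orientation: [-3.141, -0.002, -0.001]
ft_force: [-0.7, -0.3, 0.3]
width: 88.0
grasp_force: 0.0
t: 24.32
ee_pos: [477.5, 286.0, 186.9]
orientation: [3.139, -0.003, -0.005]
ft_force: [0.9, 0.9, 0.5]
width: 87.5
grasp_force: 0.0
```

Scaled: 30 mm / 750 = 0.04, 20 mm / 750 = 0.0267.

```bash
echo '{"ticks":[[0,0,0.04,0,0,0],[0,0,0.0267,0,0,0],[0,0,0.0093,0,0,0],[0,0,0,0,0,0],[0,0,0,0,0,0]]}' > next.json && python3 -m jog next.json; for i in 1 2; do echo '{"ticks":[[0,0,0,0,0,0],[0,0,0,0,0,0],[0,0,0,0,0,0],[0,0,0,0,0,0],[0,0,0,0,0,0]]}' > next.json && python3 -m jog next.json 20; done
```

```text
t: 24.73
ee_pos: [478.9, 287.9, 132.5]
orientation: [-3.141, 0.001, -0.003]
ft_force: [-0.3, 1.3, 0.3]
width: 88.0
grasp_force: 0.0
t: 25.15
ee_pos: [477.9, 287.8, 131.3]
orientation: [-3.141, 0.0, -0.001]
ft_force: [-0.4, 0.9, -0.3]
width: 58.2
grasp_force: 0.0
t: 25.57
ee_pos: [477.7, 287.8, 130.8]
orientation: [-3.141, 0.0, -0.0]
ft_force: [0.1, 1.0, 0.3]
width: 31.7
grasp_force: 30.0
```

Scaled: -25 mm / 750 = -0.0333, -20 mm / 750 = -0.0267.

```bash
echo '{"ticks":[[0,0,-0.0107,0,0,0],[0,0,-0.0267,0,0,0],[0,0,-0.0333,0,0,0],[0,0,-0.0267,0,0,0],[0,0,-0.016,0,0,0]]}' > next.json && python3 -m jog next.json; echo '{"ticks":[[0,0.0133,0,0,0,0],[0,0.0267,0,0,0,0],[0,0.0333,0,0,0,0],[0,0.0333,0,0,0,0],[0,0.0333,0,0,0,0]]}' > next.json && python3 -m jog next.json;echo '{"ticks":[[0,0.0333,0,0,0,0],[0.0067,0.0333,0,0,0,0],[0.0133,0.0333,0,0,0,0],[0.02,0.0333,0,0,0,0],[0.0267,0.0333,0,0,0,0]]}' > next.json && python3 -m jog next.json;echo '{"ticks":[[0.0267,0.0333,0,0,0,0],[0.016,0.0267,0,0,0,0],[0.01,0.0213,0,0,0,0],[0,0,0,0,0,0],[0,0,0,0,0,0]]}' > next.json && python3 -m jog next.json;echo '{"ticks":[[0,0,0.0133,0,0,0],[0,0,0.0333,0,0,0],[0,0,0.0333,0,0,0],[0,0,0.02,0,0,0],[0,0,0.0053,0,0,0]]}' > next.json && python3 -m jog next.json;echo '{"ticks":[[0,0,0.0027,0,0,0],[0,0,0,0,0,0],[0,0,0,0,0,0]]}' > next.json && python3 -m jog next.json
```

```text
t: 25.98
ee_pos: [478.0, 287.8, 217.9]
orientation: [-3.141, 0.0, -0.002]
ft_force: [1.3, 0.5, -4.6]
width: 31.6
grasp_force: 30.0
t: 26.4
ee_pos: [476.2, 180.7, 214.3]
orientation: [3.14, 0.001, -0.004]
ft_force: [0.6, -0.3, -5.3]
width: 31.1
grasp_force: 30.0
t: 26.82
ee_pos: [525.5, 55.7, 214.3]
orientation: [3.141, -0.0, -0.006]
ft_force: [0.9, 0.7, -5.6]
width: 31.0
grasp_force: 30.0
t: 27.23
ee_pos: [565.9, -4.6, 214.2]
orientation: [-3.141, 0.004, 0.005]
ft_force: [0.6, -0.0, -4.8]
width: 31.6
grasp_force: 30.0
t: 27.65
ee_pos: [563.8, -2.4, 133.1]
orientation: [-3.141, -0.002, 0.011]
ft_force: [-0.4, -0.4, -5.2]
width: 31.8
grasp_force: 30.0
t: 27.9
ee_pos: [567.7, -3.0, 135.7]
orientation: [-3.142, -0.0, -0.002]
ft_force: [-0.4, -0.5, -5.1]
width: 31.6
grasp_force: 30.0
```

Scaled: 2 mm / 750 = 0.0027, 1.5 mm / 750 = 0.002.

```bash
echo '{"ticks":[[0,0,0.0027,0,0,0],[0,0,0.002,0,0,0],[0,0,0,0,0,0],[0,0,0,0,0,0],[0,0,0,0,0,0]]}' > next.json && python3 -m jog next.json; echo '{"ticks":[[0,0,0.0011,0,0,0],[0,0,0,0,0,0],[0,0,0,0,0,0]]}' > next.json && python3 -m jog next.json
```

```text
t: 28.32
ee_pos: [567.2, -3.4, 131.6]
orientation: [-3.142, 0.0, -0.001]
ft_force: [0.1, -0.2, -5.1]
width: 31.0
grasp_force: 30.0
t: 28.57
ee_pos: [567.4, -3.3, 130.8]
orientation: [-3.142, 0.0, -0.001]
ft_force: [0.1, 0.6, -2.9]
width: 31.3
grasp_force: 30.0
```

Touching down. One small step more, then release and fetch the yellow flask from (582, 292).

Scaled: 0.4 mm / 750 = 0.0005.

```bash
echo '{"ticks":[[0,0,0.0005,0,0,0],[0,0,0,0,0,0],[0,0,0,0,0,0]]}' > next.json && python3 -m jog next.json; echo '{"ticks":[[0,0,0,0,0,0],[0,0,0,0,0,0],[0,0,0,0,0,0],[0,0,0,0,0,0],[0,0,0,0,0,0]]}' > next.json && python3 -m jog next.json 88; echo '{"ticks":[[0,0,0,0,0,0],[0,0,0,0,0,0],[0,0,-0.0133,0,0,0],[0,0,-0.0533,0,0,0],[0,0,-0.0533,0,0,0]]}' > next.json && python3 -m jog next.json; echo '{"ticks":[[0,-0.0267,0,0,0,0],[0.0027,-0.0467,0,0,0,0],[0.0027,-0.0533,0,0,0,0],[0.0027,-0.0533,0,0,0,0],[0.0027,-0.0533,0,0,0,0]]}' > next.json && python3 -m jog next.json; echo '{"ticks":[[0.0027,-0.0533,0,0,0,0],[0.0027,-0.0533,0,0,0,0],[0.0027,-0.04,0,0,0,0],[0.0013,-0.0133,0,0,0,0],[0,0,0,0,0,0]]}' > next.json && python3 -m jog next.json; echo '{"ticks":[[0,0,0.0267,0,0,0],[0,0,0.0467,0,0,0],[0,0,0.0267,0,0,0],[0,0,0,0,0,0],[0,0,0,0,0,0]]}' > next.json && python3 -m jog next.json
```

```text
t: 28.82
ee_pos: [567.6, -3.3, 130.8]
orientation: [-3.142, 0.0, -0.002]
ft_force: [-1.3, 0.4, 3.9]
width: 31.7
grasp_force: 30.0
t: 29.23
ee_pos: [567.1, -3.4, 130.1]
orientation: [3.142, -0.0, -0.0]
ft_force: [-0.1, -0.1, -0.7]
width: 61.4
grasp_force: 0.0
t: 29.65
ee_pos: [565.6, -3.3, 220.1]
orientation: [-3.141, 0.0, 0.007]
ft_force: [0.5, -0.4, 0.6]
width: 87.8
grasp_force: 0.0
t: 30.07
ee_pos: [575.2, 173.2, 221.4]
orientation: [-3.141, 0.002, -0.002]
ft_force: [1.1, -0.4, 0.7]
width: 88.2
grasp_force: 0.0
t: 30.48
ee_pos: [582.1, 294.0, 220.6]
orientation: [-3.141, -0.005, -0.001]
ft_force: [-0.9, -0.4, -0.1]
width: 87.6
grasp_force: 0.0
t: 30.9
ee_pos: [581.8, 289.8, 144.8]
orientation: [3.14, -0.002, -0.004]
ft_force: [0.4, -0.8, 1.7]
width: 87.9
grasp_force: 0.0
```

Careful with the scale: shifts go in shares of 750 mm and turns go in shares of pi rad. That gives: 10 mm / 750 = 0.0133, 5 mm / 750 = 0.0067.

```bash
echo '{"ticks":[[0,-0.0009,0.0133,0,0,0],[0,0,0.0067,0,0,0],[0,0,0,0,0,0],[0,0,0,0,0,0]]}' > next.json && python3 -m jog next.json; for i in 1 2; do echo '{"ticks":[[0,0,0,0,0,0],[0,0,0,0,0,0],[0,0,0,0,0,0],[0,0,0,0,0,0],[0,0,0,0,0,0]]}' > next.json && python3 -m jog next.json 20; done
```

```text
t: 31.23
ee_pos: [582.4, 292.3, 130.7]
orientation: [-3.141, 0.001, -0.001]
ft_force: [-0.0, -0.2, 0.1]
width: 87.7
grasp_force: 0.0
t: 31.65
ee_pos: [582.3, 292.4, 130.4]
orientation: [-3.142, 0.0, -0.0]
ft_force: [0.6, -0.8, 0.7]
width: 58.0
grasp_force: 0.0
t: 32.07
ee_pos: [582.2, 292.4, 130.2]
orientation: [-3.141, 0.0, -0.0]
ft_force: [0.6, -0.7, -0.7]
width: 31.6
grasp_force: 30.0
```

Scaled: -25 mm / 750 = -0.0333, -20 mm / 750 = -0.0267.

```bash
echo '{"ticks":[[0,0,-0.0107,0,0,0],[0,0,-0.0267,0,0,0],[0,0,-0.0333,0,0,0],[0,0,-0.0267,0,0,0],[0,0,-0.016,0,0,0]]}' > next.json && python3 -m jog next.json; echo '{"ticks":[[-0.0013,0.0133,0,0,0,0],[-0.0027,0.0267,0,0,0,0],[-0.0027,0.0333,0,0,0,0],[-0.0027,0.0333,0,0,0,0],[-0.0027,0.0333,0,0,0,0]]}' > next.json && python3 -m jog next.json;echo '{"ticks":[[-0.0027,0.0333,0,0,0,0],[-0.0021,0.0333,0,0,0,0],[0,0.0267,0,0,0,0],[0,0.0173,0,0,0,0],[0,0.0099,0,0,0,0]]}' > next.json && python3 -m jog next.json;echo '{"ticks":[[0,0,0,0,0,0],[0,0,0.0133,0,0,0],[0,0,0.0333,0,0,0],[0,0,0.0333,0,0,0],[0,0,0.02,0,0,0]]}' > next.json && python3 -m jog next.json;echo '{"ticks":[[0,0,0.0053,0,0,0],[0,0,0.0027,0,0,0],[0,0,0,0,0,0],[0,0,0,0,0,0],[0,0,0,0,0,0]]}' > next.json && python3 -m jog next.json
```

```text
t: 32.48
ee_pos: [582.9, 292.6, 217.7]
orientation: [-3.141, 0.0, -0.003]
ft_force: [0.2, 0.5, -3.1]
width: 31.5
grasp_force: 30.0
t: 32.9
ee_pos: [571.7, 185.5, 213.6]
orientation: [3.141, 0.0, -0.004]
ft_force: [0.3, -0.0, -2.4]
width: 31.2
grasp_force: 30.0
t: 33.32
ee_pos: [568.6, 94.9, 214.2]
orientation: [3.141, -0.003, -0.003]
ft_force: [0.4, -0.1, -2.5]
width: 31.4
grasp_force: 30.0
t: 33.73
ee_pos: [568.1, 98.0, 137.2]
orientation: [3.142, 0.002, -0.004]
ft_force: [-0.8, -0.6, -4.0]
width: 31.4
grasp_force: 30.0
t: 34.15
ee_pos: [570.4, 97.3, 135.3]
orientation: [-3.141, -0.0, -0.003]
ft_force: [-0.5, -0.0, -3.5]
width: 31.4
grasp_force: 30.0
```

Scaled: 2 mm / 750 = 0.0027, 1.5 mm / 750 = 0.002.

```bash
echo '{"ticks":[[-0.0004,0.0004,0.0027,0,0,0],[0,0,0.002,0,0,0],[0,0,0.0007,0,0,0],[0,0,0,0,0,0],[0,0,0,0,0,0]]}' > next.json && python3 -m jog next.json; echo '{"ticks":[[0,0,0.0007,0,0,0],[0,0,0.0004,0,0,0],[0,0,0,0,0,0],[0,0,0,0,0,0]]}' > next.json && python3 -m jog next.json
```

```text
t: 34.57
ee_pos: [569.3, 96.6, 130.2]
orientation: [-3.142, 0.0, -0.0]
ft_force: [-0.2, -0.5, -3.1]
width: 31.6
grasp_force: 30.0
t: 34.9
ee_pos: [569.7, 96.7, 130.1]
orientation: [-3.141, 0.0, -0.002]
ft_force: [-1.6, -0.9, 5.8]
width: 31.3
grasp_force: 30.0
```

Down. Release, rise to the first viewing pose and check.

Scaled: -40 mm / 750 = -0.0533, 31 mm / 750 = 0.0413.

```bash
echo '{"ticks":[[0,0,0,0,0,0],[0,0,0,0,0,0],[0,0,0,0,0,0],[0,0,0,0,0,0],[0,0,0,0,0,0]]}' > next.json && python3 -m jog next.json 88; echo '{"ticks":[[0,0,0,0,0,0],[0,0,0,0,0,0],[0,0,-0.0133,0,0,0],[0,0,-0.0533,0,0,0],[0,0,-0.0533,0,0,0]]}' > next.json && python3 -m jog next.json; echo '{"ticks":[[0,0,-0.0533,0,0,0],[0,0,-0.0533,0,0,0],[-0.0267,0.0413,0,0,0,0],[-0.0253,0.0413,0,0,0,0],[0,0,0,0,0,0]]}' > next.json && python3 -m jog next.json;  echo '{"ticks":[[0,0,0,0,0,0],[0,0,0,0,0,0],[0,0,0,0,0,0]]}' > next.json && python3 -m jog next.json
python3 - <<'E'
from h import *
d=eyes.get_image("wrist"); s=eyes.get_image("scene")
cv2.imwrite("pics/w5.png",np.vstack([cv2.resize(d["img"][:260],(640,260)),s["img"][110:350]])[:,:,::-1])
P=cloud(d); X,Y,Z=[np.nan_to_num(P[...,i],nan=-999) for i in range(3)]
for lab,x,y,h in (("B",567,-3,158),("Y",569.4,97,158),("blk",646,96.7,52)):
    m=(np.hypot(X-x,Y-y)<28)&(Z>h-5); vv,uu=np.nonzero(m)
    hull=cv2.convexHull(np.c_[uu,vv].astype(np.int32))[:,0]
    print(lab,np.median(Z[m]),np.round(circ(np.array([ray(d,p,q,h) for p,q in hull])),1))
np.savez("scene0.npz",**s)
E
python3 m2.py | head -8
```

```text
t: 35.32
ee_pos: [569.2, 96.7, 129.2]
orientation: [3.142, -0.0, -0.0]
ft_force: [-0.4, 0.0, -0.4]
width: 61.7
grasp_force: 0.0
t: 35.73
ee_pos: [567.7, 96.4, 219.2]
orientation: [3.141, -0.0, -0.007]
ft_force: [0.1, 0.2, 0.3]
width: 87.7
grasp_force: 0.0
t: 36.15
ee_pos: [527.6, 31.5, 300.9]
orientation: [3.14, -0.003, 0.0]
ft_force: [0.4, -0.3, -0.1]
width: 87.9
grasp_force: 0.0
t: 36.4
ee_pos: [530.8, 35.2, 299.6]
orientation: [-3.141, -0.0, -0.001]
ft_force: [0.2, 0.1, 0.5]
width: 87.9
grasp_force: 0.0
B 405.07062703056476 [ 454.  -153.5  187. ]
Y 404.6843635524803 [417.1 199.5 186.9]
blk 53.16984685780173 [646.1  96.6   7.9]
scene
stopB 1143 z 392.4 cast mean [127.3 441.6 158. ] encl [257. 356.] 494.4
stopY 1242 z 392.7 cast mean [107.2 649.4 158. ] encl [210.1 524.2] 575.3
red none
blk 31 z 52.0 cast mean [648.   95.2  52. ] encl [649.6  94.5] 10.3
potbat z 120.5 [ 546.2 -340.5   32.1]
pottile z 91.1 [370.4 -39.5  33.2]
bat [ 564.9 -336.1   86.3]
```

View pics/w5.png

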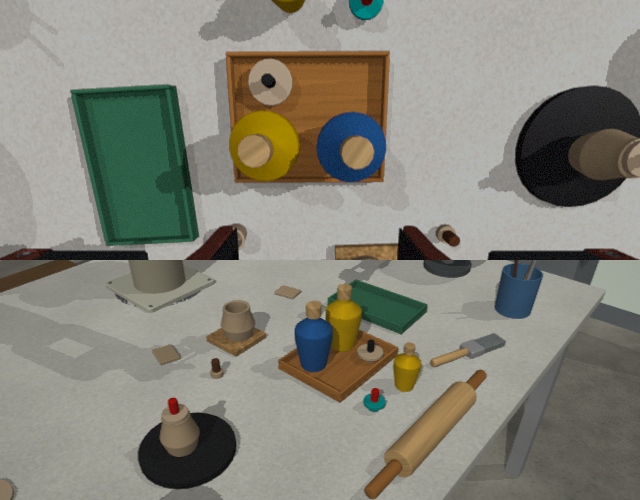

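The flasks stand upright in their places at (257,152) and (357,152), the black-knob lid has not moved, and the lid is on the bat pot. The gripper contaminated the stopper mask, so I redo that number with a height cap.

```bash
python3 - <<'E'
from h import *
d=eyes.get_image("wrist"); P=cloud(d); X,Y,Z=[np.nan_to_num(P[...,i],nan=-999) for i in range(3)]
for lab,x,y,h in (("B",567,-3,158),("Y",569.4,97,158)):
    m=(np.hypot(X-x,Y-y)<28)&(Z>h-5)&(Z<h+8); vv,uu=np.nonzero(m)
    hull=cv2.convexHull(np.c_[uu,vv].astype(np.int32))[:,0]
    print(lab,np.median(Z[m]),np.round(circ(np.array([ray(d,p,q,h) for p,q in hull])),1))
E
```

```text
B 159.52742183153634 [567.4  -3.   15.7]
Y 159.40100432425126 [568.9  96.1  15.8]
```

Both flasks are within 1 mm of where they started. Handing in.

```bash
python3 -c "
from workcell import ticket; print(ticket.close_job())"
```

```text
the job is handed in; nothing more can be done
None
```

The job is handed in: the red-knob lid is fully seated on the small pot on the bat, and both flasks are upright in the rack within 1 mm of where they started. The black-knob lid measures in its original place, at about 37 s of the 144 s allowed.

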